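Sort relay modules and heat sinks on the rework bench

TASK

Clear the mixed parts off the rework bench: first put the failed relay module, the one with the big red sticker on its board, into the red tray before you move anything else; then the two good relay modules into the blue tray and the two heat sinks into the yellow tray. Every part must end up upright and flat on its tray's floor, side by side with its mate and not on it or on the rim; set parts down rather than dropping or tossing them, and leave the brush and the amber jar where they are.

Things in the scene. Friction and masses are not known exactly. Their poses are not given: they have to be found in the camera images.
- reject: The failed one: box-shaped relay module, black plastic housing with a green circuit board as its top; 56 (x) x 34 (y) x 38 mm high, about 70 g; origin at the centre of its underside, z up, x along its length. A bright red sticker of 36 x 24 mm covers the middle of the board.
- module_a: A good one: box-shaped relay module, black plastic housing with a green circuit board as its top; 56 (x) x 34 (y) x 38 mm high, about 70 g; origin at the centre of its underside, z up, x along its length. No red sticker: a white and a black component and a small brass disc on the board. The same as module_b.
- module_b: A good one: box-shaped relay module, black plastic housing with a green circuit board as its top; 56 (x) x 34 (y) x 38 mm high, about 70 g; origin at the centre of its underside, z up, x along its length. No red sticker: a white and a black component and a small brass disc on the board. The same as module_a.
- sink_a: A finned aluminium heat sink, bare silver metal, grip it like a solid block; 54 (x) x 36 (y) x 36 mm high, about 80 g; fins upright and running along its x; origin at the centre of its underside, z up. Either heat sink is as good as the other.
- sink_b: A finned aluminium heat sink, bare silver metal, grip it like a solid block; 54 (x) x 36 (y) x 36 mm high, about 80 g; fins upright and running along its x; origin at the centre of its underside, z up. Either heat sink is as good as the other.
- tray_red: Red open tray, fixed to the bench; outside 110 (x) x 168 (y, its long side) x 14 mm high, walls and floor 4 mm thick, so inside 102 x 160 mm; origin at the centre of its underside, z up. For the failed module.
- tray_blue: Blue open tray, fixed to the bench; outside 110 (x) x 168 (y, its long side) x 14 mm high, walls and floor 4 mm thick, so inside 102 x 160 mm; origin at the centre of its underside, z up. For the two good modules, which fit one behind the other along its long side.
- tray_yellow: Yellow open tray, fixed to the bench; outside 110 (x) x 168 (y, its long side) x 14 mm high, walls and floor 4 mm thick, so inside 102 x 160 mm; origin at the centre of its underside, z up. For the two heat sinks, which fit one behind the other along its long side.
- brush: Black cleaning brush lying loose on the bench beyond the trays, 170 x 21 x 12 mm high, 40 g; origin under the middle of its handle, x along the handle. Leave alone.
- jar: Amber glass jar with a white cap standing loose to the left of the trays as the robot sees them (+y), 50 mm in diameter, 60 mm high; origin at the centre of its underside. Leave alone.

How it is judged:
By the outcome, as a careful person would: the job done as asked, in the order asked, and still so for the second after the job is handed in, with the robot touching nothing.
It also fails if it takes over 115 s, if anything falls off the work surface, if the arm or the gripper's body presses on something with over 40 N, if the wrist force passes 120 N, or if a joint passes its speed limit or range.

ROBOT

A 6-joint arm with a two-finger parallel gripper is mounted at the origin on the work surface. World frame = base frame: x ahead of the robot, y to its left, z up, the work surface at z = 0. Lengths are in m, angles in degrees, forces in N, time in s.
With the tool pointing down it reaches from about 0.325 to 1 m from the base axis. Payload 5.1 kg.
Tool frame: the origin (TCP) lies at the very end of the fingers, on their centre line; the grasp point (between the pads) lies 19 mm behind it (arm.grasp_offset is the distance from the TCP to the grasp point, in m); z points along the fingers, y is the line along which they close (so a half turn about z gives the same grasp; the last joint's range is limited). The gripper opens to 85 mm and grips with 20 to 120 N. Pads are 22 mm wide; open, the fingers measure 114 mm over their backs; the gripper's body (76 mm by 85 mm) begins 54 mm behind the grasp point. The pads swing forward as they close: fully open they stand 13 mm farther back than shut.
Start: joints at [-73.316, 7.093, 94.555, -0, 78.352, -4.733], TCP at [0.237, -0.605, 0.231] pointing down, gripper open.
Joint ranges: [-149.61, 149.61], [-58.7, 133.49], [1.44, 155.28], [-77.14, 257.14], [18.33, 153.61], [-166.67, 166.67]. Speed limits (degrees/s): [147.25, 147.25, 180, 180, 180, 180].

INTERFACE

Orientations are given as [roll, pitch, yaw] about the fixed x, y, z axes, in that order (R = Rz(yaw) Ry(pitch) Rx(roll)).
In Python, from plant import arm gives the robot as it stands. The module is installed in compiled form; this text tells all that it offers.
- The arm moves only by the tool drive_tool, never from a script. Its argument "targets" is one flat list of numbers, 6 for each row, row after row: the shift along the tool's x, y, z in units of 60 mm (1.0 is 60 mm), then the turn, a rotation vector about the tool's x, y, z in units of 0.1 rad (1.0 is 0.1 rad). A call has 1 to 20 rows; each row shifts and turns the commanded pose from where the row before left it, along the tool's axes as they then stand; what a row does not reach is not made up. A row lasts 1/8 s, in which the tool goes at most 62.5 mm and 10.7 degrees, less where a joint would pass 70% of its speed; a pose out of reach is approached as far as the arm can. A call with a number of a shift or a turn outside -1 to 1 is refused whole. A call with a gripper value outside its range is refused whole. "gripper" is the closure, from 0 (fully open) to 1 (shut), set as the call begins (left out, the last holds). The fingers move at their own pace and stop on an object; "newtons" is the grip in N (left out, the last holds). Time passes only in rows, so rows that do not move let the fingers close. It gives the time, the measured TCP pose, the force, the opening and the grip force at its end, in the units of the state.
- arm.observe(): the state, without advancing time (a new reading comes with each control period).
- arm.read_camera(name): name is "side" or "top" or "wrist"; returns a dict with "pixels" (400x640x3 uint8, red, green, blue), "fx", "fy", "cx", "cy" (pixels), "R" (3x3) and "t" (3): a world point X has camera coordinates R X + t. Camera axes: x right, y down, z forward; pixel columns grow to the right and rows downward; lengths in m; the calibration is good to about 2 mm. A picture is of the moment at which its call begins. There is no depth.
- arm.sign_off(): hands the job in; it is judged then, once.
The state is a dict: "t": time; "qpos": joint angles; "joint_velocities": joint speeds; "effort": joint torques, N m; "position": TCP position; "ee_rot": TCP orientation; "ft_force": force on the tool from outside, world axes, zero at the start; "torque": the same for the moment, N m; "width": finger opening in m; "grasp_force": force on a finger pad.
Only numpy, scipy, OpenCV 4.12 (cv2) and the standard library are available. Lean on these libraries where they do the work, as an engineer would, in place of code of your own. Each camera call takes 0.05 s, during which the arm holds its last target. There are 200 camera calls.

## Working session

There is one attempt and no reset: what is moved stays moved. The work goes in short steps, Python scripts to look and compute and a tool call to move; the robot and the scene stay as the last step left them, time stands still between calls to the robot, and variables do not carry over. Pictures are saved under pics/ and viewed, at most 14 in all, crops included, and the job is handed in when it is done.

Besides the shell and the picture viewer there is one more tool, called after ">>>" as name(argument=value, ...) on one line, values as JSON. drive_tool: Moves the arm, as the interface text tells. Shifts and turns lie within -1 to 1; 1 stands for 60 mm of shift or 0.1 rad of turn. Its arguments: {"type":"object","properties":{"targets":{"type":"array"},"gripper":{"type":"number"},"newtons":{"type":"number"}},"required":["targets"]}

```bash
mkdir -p pics; python3 - <<'E'
from plant import arm
import cv2,numpy as np,pickle
print(arm.observe())
print(arm.grasp_offset)
for n in("top","side"):
    c=arm.read_camera(n); pickle.dump(c,open(f"{n}.pkl","wb"))
    cv2.imwrite(f"pics/{n}0.png",c["pixels"][:,:,::-1]); print(n,c["fx"],c["cx"],c["cy"],np.round(c["R"],3).tolist(),np.round(c["t"],3))
E
```

```text
{'t': 0.0, 'qpos': array([-7.33135786e+01,  7.13367467e+00,  9.46345174e+01,  6.11275202e-04,
        7.83537153e+01, -4.73194612e+00]), 'joint_velocities': array([ 0.00381068,  0.10803369, -0.16256125,  0.0722767 ,  0.03803051,
        0.04236941]), 'effort': array([-8.69604773e-04, -4.23615825e+01, -3.65454125e+01, -2.32019402e-04,
        6.86468833e-03, -1.10824467e-05]), 'position': array([ 0.23716716, -0.60451775,  0.23004653]), 'ee_rot': array([-1.79878558e+02, -1.06530275e-02,  2.14182322e+01]), 'ft_force': array([-0.32991938, -0.38085125,  0.08035709]), 'torque': array([-0.03040839,  0.01666858,  0.02486517]), 'grasp_force': 0.0, 'width': 0.08532102742817725}
0.0187
top 391.73266265804426 317.6208920258175 199.9319961785762 [[-0.0, -1.0, -0.018], [-0.991, 0.003, -0.137], [0.137, 0.018, -0.99]] [0.1   0.547 1.045]
side 470.95254799488083 317.7990957564487 184.47679594976336 [[-0.994, -0.107, 0.011], [-0.086, 0.728, -0.68], [0.065, -0.677, -0.733]] [0.572 0.011 1.186]
```

View pics/top0.png

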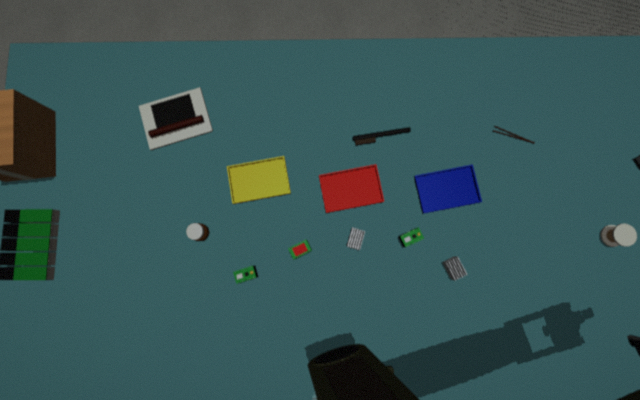

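View pics/side0.png

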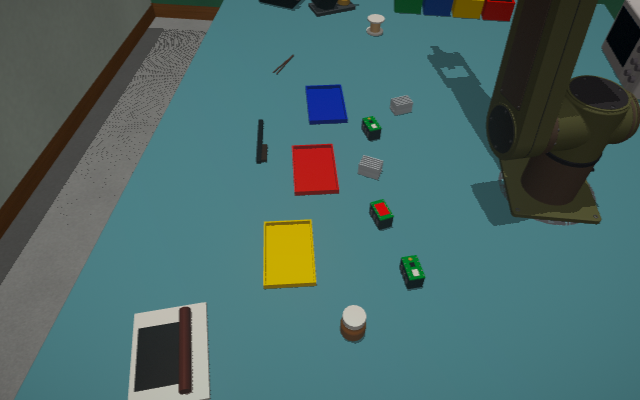

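The top view shows the reject at (300,249), modules at (245,274) and (411,238), and sinks at (356,238) and (455,268). Trays are yellow (259,180), red (351,189) and blue (448,189). The side view agrees.

```bash
cat > h.py <<'E'
import cv2,numpy as np
def cast(c,uv,z):
    uv=np.asarray(uv,float).reshape(-1,2); R=np.asarray(c["R"]);t=np.asarray(c["t"])
    d=np.c_[(uv[:,0]-c["cx"])/c["fx"],(uv[:,1]-c["cy"])/c["fy"],np.ones(len(uv))]@R
    o=-R.T@t; return (o+d*((z-o[2])/d[:,2])[:,None])[:,:2]
def masks(c):
    h=cv2.cvtColor(c["pixels"],cv2.COLOR_RGB2HSV); H,S,V=[h[...,i].astype(int) for i in range(3)]
    return {"green":(H>45)&(H<75)&(S>140)&(V>60),"red":((H<6)|(H>174))&(S>180)&(V>110),"yellow":(H>22)&(H<32)&(S>180)&(V>90),
      "blue":(H>112)&(H<128)&(S>150)&(V>60),"gray":(S<45)&(V>90)}
def rects(c,m,z,amin=60,k=5):
    m=cv2.morphologyEx(m.astype(np.uint8),cv2.MORPH_CLOSE,np.ones((k,k)))
    out=[]
    for q in cv2.findContours(m,cv2.RETR_EXTERNAL,cv2.CHAIN_APPROX_NONE)[0]:
        if cv2.contourArea(q)<amin: continue
        w=cast(c,q,z); (x,y),(a,b),an=cv2.minAreaRect((w*1000).astype(np.float32))
        if a<b: a,b,an=b,a,an+90
        out.append((q.reshape(-1,2).mean(0).round().astype(int).tolist(),round(x),round(y),round(a),round(b),round((an+90)%180-90,1)))
    return out
E
python3 - <<'E'
import pickle; from h import *
for n in("top","side"):
    c=pickle.load(open(n+".pkl","rb"));m=masks(c);m["board"]=m["green"]|m["red"]
    for k,z in(("board",.038),("gray",.036),("red",.014),("yellow",.014),("blue",.014)):
        print(n,k,*[r for r in rects(c,m[k],z) if r[3]<220 and 200<r[1]<900],sep="\n  ")
E
```

```text
top
  board
  ([244, 274], 345, 297, 56, 34, -72.2)
  ([300, 249], 412, 148, 56, 34, -63.6)
  ([412, 237], 445, -157, 55, 34, -64.8)
  ([32, 244], 428, 887, 192, 90, -0.1)
  ([351, 188], 580, 7, 161, 104, -79.3)
top
  gray
  ([457, 268], 361, -274, 50, 36, 25.8)
  ([356, 238], 441, -5, 54, 37, -17.6)
  ([620, 234], 452, -717, 88, 63, 84.1)
  ([194, 231], 462, 440, 45, 44, 89.9)
  ([175, 118], 787, 509, 188, 140, -72.7)
top
  red
  ([300, 249], 413, 150, 32, 19, -63.6)
  ([351, 188], 584, 5, 165, 106, -79.3)
top
  yellow
  ([258, 180], 610, 269, 161, 106, -80.0)
top
  blue
  ([447, 189], 582, -268, 169, 108, -79.2)
side
  board
  ([413, 267], 345, 297, 57, 35, -72.8)
  ([382, 210], 412, 148, 57, 35, -63.5)
  ([314, 168], 582, 27, 163, 105, -79.4)
  ([371, 123], 444, -158, 58, 35, -64.8)
  ([408, 6], 329, -858, 106, 97, 88.2)
side
  gray
  ([353, 317], 461, 422, 52, 46, 77.3)
  ([171, 355], 788, 531, 187, 137, -72.9)
  ([370, 167], 443, 10, 70, 57, 74.6)
  ([401, 105], 361, -255, 74, 72, -65.5)
  ([375, 25], 447, -707, 151, 61, 89.8)
side
  red
  ([382, 209], 409, 125, 36, 24, -64.2)
  ([314, 168], 584, 4, 168, 108, -79.4)
side
  yellow
  ([288, 254], 610, 272, 175, 108, -79.5)
side
  blue
  ([325, 104], 581, -263, 181, 108, -79.1)
```

```bash
cat > plan.py <<'E'
# python3 plan.py x y z yaw n : equal rows (shift s, turn) from the measured pose to the target, mm and degrees
import sys,numpy as np
from scipy.spatial.transform import Rotation as Ro
from plant import arm
def plan(x,y,z,yaw,n):
    o=arm.observe(); R0=Ro.from_euler("xyz",o["ee_rot"],degrees=True); R1=Ro.from_euler("xyz",[180,0,yaw],degrees=True)
    w=(R0.inv()*R1).as_rotvec(); d=np.array([x,y,z])/1000-o["position"]
    A=sum((R0*Ro.from_rotvec(w*k/n)).as_matrix() for k in range(int(n)))
    print("rows",int(n),"each",np.round(np.r_[np.linalg.solve(A,d)/.06,w/n/.1],3).tolist())
if __name__=="__main__": plan(*map(float,sys.argv[1:]))
E
python3 plan.py 412 148 200 116.4 18
```

```text
rows 18 each [0.79, -0.149, 0.028, -0.001, -0.001, -0.921]
```

>>> drive_tool(targets=[0.79,-0.15,0.03,0,0,-0.92,0.79,-0.15,0.03,0,0,-0.92,0.79,-0.15,0.03,0,0,-0.92,0.79,-0.15,0.03,0,0,-0.92,0.79,-0.15,0.03,0,0,-0.92,0.79,-0.15,0.03,0,0,-0.92,0.79,-0.15,0.03,0,0,-0.92,0.79,-0.15,0.03,0,0,-0.92,0.79,-0.15,0.03,0,0,-0.92,0.79,-0.15,0.03,0,0,-0.92,0.79,-0.15,0.03,0,0,-0.92,0.79,-0.15,0.03,0,0,-0.92,0.79,-0.15,0.03,0,0,-0.92,0.79,-0.15,0.03,0,0,-0.92,0.79,-0.15,0.03,0,0,-0.92,0.79,-0.15,0.03,0,0,-0.92,0.79,-0.15,0.03,0,0,-0.92,0.79,-0.15,0.03,0,0,-0.92,0,0,0,0,0,0], gripper=0, newtons=40)

```text
t: 2.48
position: [0.4098, 0.1497, 0.1983]
ee_rot: [-180.0, -0.0, 116.6]
ft_force: [-0.2, -0.2, 0.3]
width: 0.0855
grasp_force: 0.0
```

```bash
cat > look.py <<'E'
import sys,cv2
from plant import arm; from h import *
c=arm.read_camera("wrist"); m=masks(c); m["board"]=m["green"]|m["red"]
if len(sys.argv)>1: cv2.imwrite("pics/"+sys.argv[1]+".png",c["pixels"][:,:,::-1])
o=arm.observe(); print("t",round(o["t"],2),"pos",(o["position"]*1000).round(1),o["ee_rot"].round(1),"f",o["ft_force"].round(1),"w",round(o["width"]*1000,1))
for k,z in(("board",.038),("gray",.036)): print(k,*rects(c,m[k],z,400),sep="\n  ")
E
python3 look.py wr1
```

```text
t 2.52 pos [410.7 148.6 198.5] [-180.     0.   116.4] f [ 0.7 -1.1 -0.4] w 85.8
board
  ([386, 346], 564, 25, 143, 94, -79.4)
  ([319, 182], 414, 147, 56, 34, -63.4)
  ([324, 6], 354, 273, 34, 10, 26.6)
gray
  ([271, 314], 440, 2, 65, 52, -16.8)
```

View pics/wr1.png

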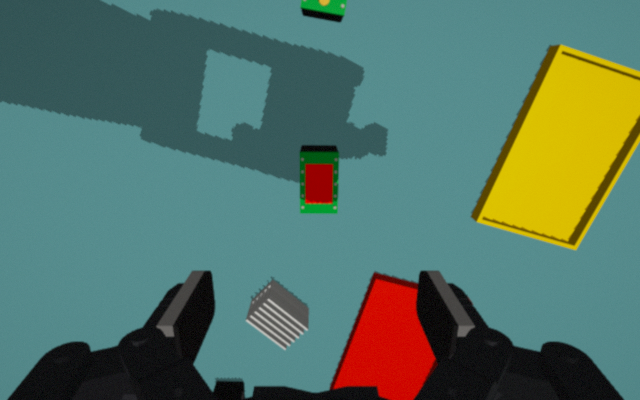

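The wrist view shows the reject at (319,182), square to the open fingers with nothing in the way.

```bash
python3 plan.py 413 147.5 10 116.6 6
```

```text
rows 6 each [-0.005, 0.004, 0.524, -0.001, 0.001, -0.005]
```

>>> drive_tool(targets=[-0.03,0.03,0.6,0,0,-0.03,0,0,0.8,0,0,0,0,0,0.8,0,0,0,0,0,0.5,0,0,0,0,0,0.3,0,0,0,0,0,0.14,0,0,0,0,0,0,0,0,0])

```text
t: 3.4
position: [0.4141, 0.1464, 0.0103]
ee_rot: [-180.0, -0.0, 116.4]
ft_force: [0.2, 0.2, 1.0]
width: 0.0853
grasp_force: 0.0
```

>>> drive_tool(targets=[0,0,0,0,0,0,0,0,0,0,0,0,0,0,0,0,0,0,0,0,0,0,0,0,0,0,0,0,0,0,0,0,0,0,0,0,0,0,0,0,0,0,0,0,0,0,0,0], gripper=1, newtons=40)

```text
t: 4.4
position: [0.4146, 0.1472, 0.0113]
ee_rot: [179.9, 0.0, 116.5]
ft_force: [-0.6, -1.1, 6.7]
width: 0.0333
grasp_force: 42.0
```

>>> drive_tool(targets=[0,0,-0.3,0,0,0,0,0,-0.6,0,0,0,0,0,-0.6,0,0,0,0,0,0,0,0,0])

```text
t: 4.9
position: [0.4159, 0.1475, 0.1033]
ee_rot: [179.7, 0.1, 116.5]
ft_force: [0.5, -0.4, -0.8]
width: 0.0334
grasp_force: 41.3
```

```bash
python3 plan.py 583 5 100 100.6 8
```

```text
rows 8 each [-0.397, 0.229, 0.008, 0.008, 0.001, 0.346]
```

>>> drive_tool(targets=[-0.4,0.23,0,0,0,0.35,-0.4,0.23,0,0,0,0.35,-0.4,0.23,0,0,0,0.35,-0.4,0.23,0,0,0,0.35,-0.4,0.23,0,0,0,0.34,-0.4,0.23,0,0,0,0.34,-0.4,0.23,0,0,0,0.34,-0.39,0.23,0,0,0,0.34,0,0,0,0,0,0,0,0,0,0,0,0])

```text
t: 6.15
position: [0.58, 0.0043, 0.0987]
ee_rot: [-179.8, -0.1, 100.7]
ft_force: [-0.2, -0.1, -1.2]
width: 0.0332
grasp_force: 41.2
```

```bash
python3 look.py wr2; python3 plan.py 583 5 15 100.6 4
```

```text
t 6.2 pos [580.1   4.5  99.1] [-1.799e+02 -1.000e-01  1.007e+02] f [-0.   0.4 -0.9] w 33.2
board
  ([82, 369], 434, -138, 43, 21, 50.5)
  ([326, 216], 588, -9, 191, 98, -79.3)
gray
  ([260, 284], 551, -47, 42, 10, -89.1)
  ([368, 279], 622, -32, 46, 10, -63.0)
  ([99, 188], 449, -1, 63, 52, -16.8)
rows 4 each [-0.0, 0.013, 0.35, -0.006, -0.002, 0.004]
```

View pics/wr2.png

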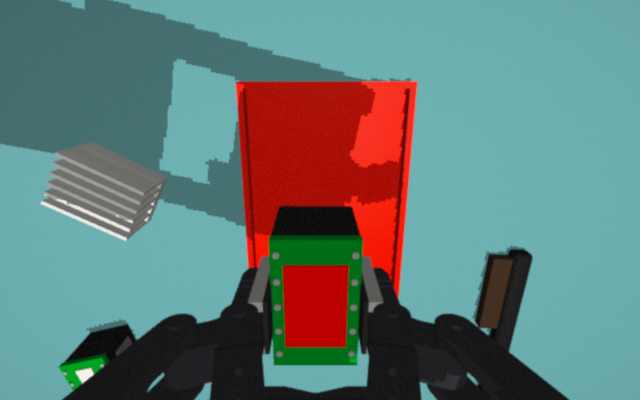

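The reject is held level, at (318,300) in the wrist view, and lies parallel to the red tray's walls.

>>> drive_tool(targets=[0,0.05,0.6,0,0,0,0,0,0.5,0,0,0,0,0,0.2,0,0,0,0,0,0.08,0,0,0,0,0,0.03,0,0,0,0,0,0.02,0,0,0,0,0,0,0,0,0,0,0,0,0,0,0])

```text
t: 7.2
position: [0.5848, 0.0044, 0.0154]
ee_rot: [179.9, 0.0, 100.7]
ft_force: [-0.2, -0.5, 1.9]
width: 0.0336
grasp_force: 41.4
```

>>> drive_tool(targets=[0,0,0,0,0,0,0,0,0,0,0,0,0,0,0,0,0,0,0,0,0,0,0,0], gripper=0.4)

```text
t: 7.7
position: [0.5844, 0.0045, 0.0147]
ee_rot: [-180.0, -0.0, 100.7]
ft_force: [0.2, 0.2, 0.6]
width: 0.0511
grasp_force: 0.0
```

>>> drive_tool(targets=[0,0,-0.4,0,0,0,0,0,-0.8,0,0,0,0,0,-0.8,0,0,0,0,0,-0.6,0,0,0,0,0,0,0,0,0])

```text
t: 8.32
position: [0.5868, 0.0043, 0.1751]
ee_rot: [179.6, 0.1, 100.7]
ft_force: [0.4, 0.6, -0.2]
width: 0.0512
grasp_force: 0.0
```

```bash
python3 plan.py 445 -157 180 115.2 7
```

```text
rows 7 each [-0.27, -0.436, -0.013, 0.011, 0.004, -0.363]
```

>>> drive_tool(targets=[-0.27,-0.43,0,0,0,-0.36,-0.27,-0.43,0,0,0,-0.36,-0.27,-0.43,0,0,0,-0.36,-0.27,-0.43,0,0,0,-0.36,-0.27,-0.43,0,0,0,-0.36,-0.27,-0.43,0,0,0,-0.36,-0.27,-0.43,0,0,0,-0.37,0,0,0,0,0,0,0,0,0,0,0,0], gripper=0)

```text
t: 9.45
position: [0.4445, -0.1555, 0.1696]
ee_rot: [-180.0, -0.1, 115.1]
ft_force: [0.8, 1.0, -0.2]
width: 0.085
grasp_force: 0.0
```

```bash
python3 look.py wr3;  python3 plan.py 446 -157.5 10 115.2 6
```

```text
t 9.5 pos [ 444.7 -155.4  169.9] [-1.800e+02 -1.000e-01  1.152e+02] f [-0.1  0.1  0.1] w 85.3
board
  ([316, 191], 446, -158, 56, 33, -64.8)
  ([570, 99], 573, -12, 136, 102, -79.2)
gray
  ([178, 258], 363, -266, 66, 52, 25.2)
  ([412, 14], 452, -20, 58, 31, 25.1)
rows 6 each [-0.007, 0.001, 0.444, -0.001, -0.002, -0.001]
```

View pics/wr3.png

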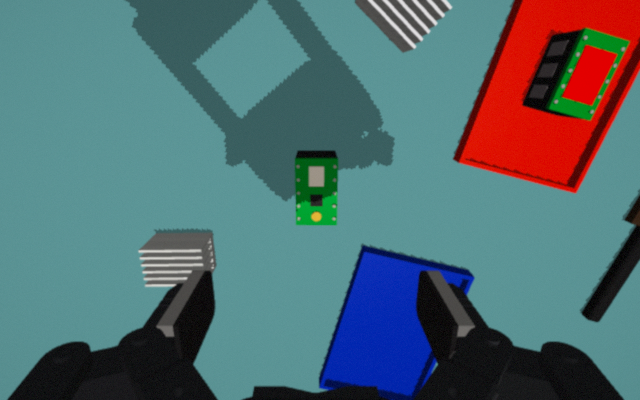

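The reject stands upright in the red tray at (580,75). Module_b is at (316,191), with the fingers clear of it.

>>> drive_tool(targets=[-0.04,0,0.6,0,0,0,0,0,0.7,0,0,0,0,0,0.6,0,0,0,0,0,0.4,0,0,0,0,0,0.26,0,0,0,0,0,0.1,0,0,0,0,0,0,0,0,0])

```text
t: 10.38
position: [0.4462, -0.1581, 0.0114]
ee_rot: [180.0, 0.0, 115.2]
ft_force: [0.5, -1.2, 0.5]
width: 0.0853
grasp_force: 0.0
```

>>> drive_tool(targets=[0,0,0,0,0,0,0,0,0,0,0,0,0,0,0,0,0,0,0,0,0,0,0,0,0,0,0,0,0,0,0,0,0,0,0,0,0,0,0,0,0,0,0,0,0,0,0,0], gripper=1)

```text
t: 11.38
position: [0.4464, -0.1585, 0.0118]
ee_rot: [180.0, 0.1, 115.2]
ft_force: [-0.5, 1.4, 5.2]
width: 0.0331
grasp_force: 41.9
```

>>> drive_tool(targets=[0,0,-0.3,0,0,0,0,0,-0.6,0,0,0,0,0,-0.6,0,0,0,0,0,0,0,0,0,0,0,0,0,0,0])

```text
t: 12.0
position: [0.4448, -0.1577, 0.0997]
ee_rot: [-179.9, -0.1, 115.2]
ft_force: [0.8, 0.7, -1.7]
width: 0.0334
grasp_force: 41.3
```

```bash
python3 - <<'E'
import numpy as np
for n,c in(("blue",(582,-266)),("yellow",(610,271))):
    d=np.array([np.cos(np.radians(100.8)),np.sin(np.radians(100.8))])
    for s in(-38,38): print(n,s,np.array(c)+s*d)
E
python3 plan.py 589 -303 100 100.8 8;python3 plan.py 575 -229 100 100.8 6
```

```text
blue -38 [ 589.12048995 -303.32691553]
blue 38 [ 574.87951005 -228.67308447]
yellow -38 [617.12048995 233.67308447]
yellow 38 [602.87951005 308.32691553]
rows 8 each [-0.385, 0.187, -0.001, -0.002, -0.002, 0.313]
rows 6 each [-0.307, 0.277, -0.001, -0.003, -0.003, 0.417]
```

>>> drive_tool(targets=[-0.39,0.19,0,0,0,0.31,-0.39,0.19,0,0,0,0.31,-0.39,0.19,0,0,0,0.31,-0.39,0.19,0,0,0,0.31,-0.39,0.19,0,0,0,0.31,-0.39,0.19,0,0,0,0.31,-0.38,0.18,0,0,0,0.32,-0.38,0.18,0,0,0,0.32,0,0,0,0,0,0,0,0,0,0,0,0])

```text
t: 13.25
position: [0.5896, -0.3034, 0.099]
ee_rot: [-179.8, -0.2, 100.8]
ft_force: [-0.9, 0.1, -0.8]
width: 0.0334
grasp_force: 41.3
```

```bash
python3 look.py wr4; python3 plan.py 589 -304 15 100.8 4
```

```text
t 13.3 pos [ 589.7 -303.3   99.4] [-1.799e+02 -1.000e-01  1.009e+02] f [ 0.3  0.  -1.4] w 33.7
board
  ([315, 299], 600, -362, 99, 60, -79.1)
gray
  ([370, 284], 634, -341, 42, 10, -69.1)
  ([316, 276], 597, -342, 28, 21, -79.0)
  ([260, 284], 561, -355, 42, 10, -89.1)
  ([10, 96], 411, -263, 37, 17, 85.0)
rows 4 each [-0.003, -0.003, 0.352, -0.006, -0.006, 0.003]
```

View pics/wr4.png

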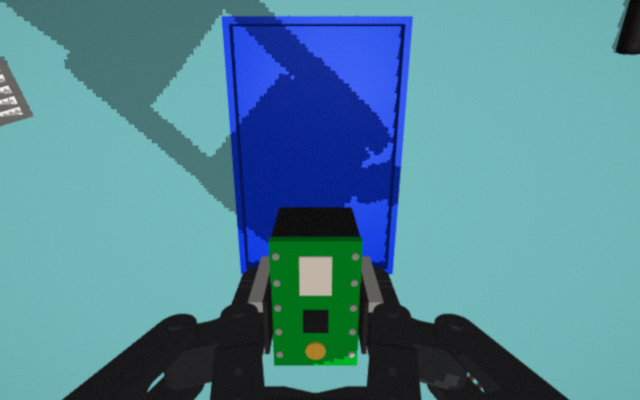

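Module_b is held level at (316,300), parallel to the blue tray and over its near end.

>>> drive_tool(targets=[0,0,0.6,0,0,0,0,0,0.5,0,0,0,0,0,0.2,0,0,0,0,0,0.07,0,0,0,0,0,0.03,0,0,0,0,0,0.02,0,0,0,0,0,0,0,0,0,0,0,0,0,0,0])

```text
t: 14.3
position: [0.5912, -0.3046, 0.0165]
ee_rot: [180.0, 0.0, 100.8]
ft_force: [0.1, -0.1, -0.7]
width: 0.0334
grasp_force: 41.3
```

>>> drive_tool(targets=[0,0,0,0,0,0,0,0,0,0,0,0,0,0,0,0,0,0,0,0,0,0,0,0], gripper=0.4)

```text
t: 14.8
position: [0.591, -0.3044, 0.016]
ee_rot: [180.0, 0.0, 100.8]
ft_force: [0.3, 0.4, -0.1]
width: 0.0508
grasp_force: 0.0
```

>>> drive_tool(targets=[0,0,-0.4,0,0,0,0,0,-0.8,0,0,0,0,0,-0.8,0,0,0,0,0,-0.6,0,0,0,0,0,0,0,0,0,0,0,0,0,0,0])

```text
t: 15.55
position: [0.5905, -0.3041, 0.1709]
ee_rot: [-179.9, -0.1, 100.8]
ft_force: [0.2, -0.2, 0.4]
width: 0.0517
grasp_force: 0.0
```

```bash
python3 plan.py 345 297 180 107.6 16
```

```text
rows 16 each [0.67, -0.097, -0.009, -0.001, -0.001, -0.074]
```

>>> drive_tool(targets=[0.67,-0.1,0,0,0,-0.07,0.67,-0.1,0,0,0,-0.07,0.67,-0.1,0,0,0,-0.07,0.67,-0.1,0,0,0,-0.07,0.67,-0.1,0,0,0,-0.07,0.67,-0.1,0,0,0,-0.07,0.67,-0.1,0,0,0,-0.07,0.67,-0.1,0,0,0,-0.07,0.67,-0.1,0,0,0,-0.07,0.67,-0.1,0,0,0,-0.07,0.67,-0.1,0,0,0,-0.08,0.67,-0.1,0,0,0,-0.08,0.67,-0.09,0,0,0,-0.08,0.67,-0.09,0,0,0,-0.08,0.67,-0.09,0,0,0,-0.08,0.67,-0.09,0,0,0,-0.08,0,0,0,0,0,0,0,0,0,0,0,0], gripper=0)

```text
t: 17.8
position: [0.3451, 0.2966, 0.1703]
ee_rot: [-179.8, 0.1, 107.6]
ft_force: [-0.5, -0.1, 0.3]
width: 0.0855
grasp_force: 0.0
```

```bash
python3 look.py;  python3 plan.py 346 297 10 107.6 1
```

```text
t 17.85 pos [345.5 296.4 170.6] [-1.799e+02  1.000e-01  1.076e+02] f [0.6 0.5 0.2] w 85.4
board
  ([318, 186], 346, 297, 57, 34, -73.3)
gray
  ([544, 61], 475, 437, 49, 49, 17.6)
rows 1 each [0.009, 0.017, 2.677, -0.022, 0.01, -0.008]
```

>>> drive_tool(targets=[0,0.01,0.6,0,0,0.1,0,0,0.7,0,0,0,0,0,0.6,0,0,0,0,0,0.4,0,0,0,0,0,0.26,0,0,0,0,0,0.11,0,0,0,0,0,0,0,0,0])

```text
t: 18.73
position: [0.3467, 0.2974, 0.0119]
ee_rot: [180.0, -0.0, 107.0]
ft_force: [0.6, -0.4, 0.0]
width: 0.0857
grasp_force: 0.0
```

>>> drive_tool(targets=[0,0,0,0,0,0,0,0,0,0,0,0,0,0,0,0,0,0,0,0,0,0,0,0,0,0,0,0,0,0,0,0,0,0,0,0,0,0,0,0,0,0,0,0,0,0,0,0], gripper=1)

```text
t: 19.73
position: [0.3469, 0.2979, 0.0124]
ee_rot: [179.9, -0.0, 107.0]
ft_force: [-0.4, 0.8, 5.6]
width: 0.0333
grasp_force: 42.0
```

>>> drive_tool(targets=[0,0,-0.3,0,0,0,0,0,-0.6,0,0,0,0,0,-0.8,0,0,0,0,0,-0.3,0,0,0,0,0,0,0,0,0,0,0,0,0,0,0])

```text
t: 20.48
position: [0.3452, 0.2966, 0.1295]
ee_rot: [-179.8, 0.1, 107.0]
ft_force: [0.0, 0.2, -0.9]
width: 0.0334
grasp_force: 41.4
```

```bash
python3 plan.py 574 -229 130 100.8 16
```

```text
rows 16 each [-0.589, 0.098, -0.0, -0.002, 0.001, 0.068]
```

>>> drive_tool(targets=[-0.59,0.1,0,0,0,0.07,-0.59,0.1,0,0,0,0.07,-0.59,0.1,0,0,0,0.07,-0.59,0.1,0,0,0,0.07,-0.59,0.1,0,0,0,0.07,-0.59,0.1,0,0,0,0.07,-0.59,0.1,0,0,0,0.07,-0.59,0.1,0,0,0,0.07,-0.59,0.1,0,0,0,0.07,-0.59,0.1,0,0,0,0.07,-0.59,0.1,0,0,0,0.07,-0.59,0.1,0,0,0,0.07,-0.59,0.1,0,0,0,0.06,-0.59,0.09,0,0,0,0.06,-0.59,0.09,0,0,0,0.06,-0.58,0.09,0,0,0,0.06,0,0,0,0,0,0,0,0,0,0,0,0])

```text
t: 22.72
position: [0.5736, -0.2274, 0.1294]
ee_rot: [-179.8, -0.2, 100.8]
ft_force: [-0.1, -0.2, -0.5]
width: 0.0332
grasp_force: 41.4
```

```bash
python3 look.py wr5; python3 plan.py 574 -229 16 100.8 1
```

```text
t 22.77 pos [ 573.8 -227.2  129.9] [-1.799e+02 -1.000e-01  1.009e+02] f [-0.5 -0.1 -1.3] w 33.3
board
  ([315, 300], 588, -308, 114, 68, -78.8)
gray
  ([315, 276], 584, -284, 32, 24, -79.0)
  ([36, 206], 377, -267, 73, 38, 25.8)
rows 1 each [-0.034, 0.003, 1.898, -0.024, -0.022, 0.01]
```

View pics/wr5.png

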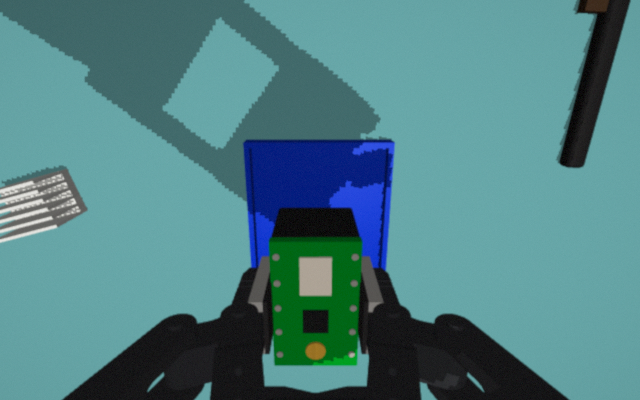

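Module_a is held level at (315,300), parallel to the blue tray. Its mate is hidden below the image.

>>> drive_tool(targets=[-0.03,0,0.6,0,0,0,0,0,0.6,0,0,0,0,0,0.4,0,0,0,0,0,0.2,0,0,0,0,0,0.08,0,0,0,0,0,0.03,0,0,0,0,0,0.02,0,0,0,0,0,0,0,0,0,0,0,0,0,0,0])

```text
t: 23.9
position: [0.5755, -0.2303, 0.0165]
ee_rot: [180.0, 0.0, 100.8]
ft_force: [-0.1, 0.8, 0.2]
width: 0.0336
grasp_force: 41.5
```

>>> drive_tool(targets=[0,0,0,0,0,0,0,0,0,0,0,0,0,0,0,0,0,0,0,0,0,0,0,0], gripper=0.4)

```text
t: 24.4
position: [0.5751, -0.23, 0.0159]
ee_rot: [-180.0, 0.0, 100.8]
ft_force: [-0.0, 0.8, 0.6]
width: 0.0512
grasp_force: 0.0
```

>>> drive_tool(targets=[0,0,-0.4,0,0,0,0,0,-0.8,0,0,0,0,0,-0.8,0,0,0,0,0,-0.6,0,0,0,0,0,0,0,0,0,0,0,0,0,0,0])

```text
t: 25.15
position: [0.5746, -0.2298, 0.171]
ee_rot: [-179.9, -0.0, 100.8]
ft_force: [-0.5, 0.2, -0.9]
width: 0.051
grasp_force: 0.0
```

```bash
python3 plan.py 361 -272 180 25.8 15
```

```text
rows 15 each [-0.151, -0.212, -0.01, -0.001, -0.0, 0.873]
```

>>> drive_tool(targets=[-0.15,-0.21,0,0,0,0.87,-0.15,-0.21,0,0,0,0.87,-0.15,-0.21,0,0,0,0.87,-0.15,-0.21,0,0,0,0.87,-0.15,-0.21,0,0,0,0.87,-0.15,-0.21,0,0,0,0.87,-0.15,-0.21,0,0,0,0.87,-0.15,-0.21,0,0,0,0.87,-0.15,-0.21,0,0,0,0.87,-0.15,-0.21,0,0,0,0.87,-0.15,-0.21,0,0,0,0.88,-0.15,-0.21,0,0,0,0.88,-0.15,-0.22,0,0,0,0.88,-0.15,-0.22,0,0,0,0.88,-0.16,-0.22,0,0,0,0.88,0,0,0,0,0,0,0,0,0,0,0,0], gripper=0)

```text
t: 27.28
position: [0.3617, -0.2715, 0.1709]
ee_rot: [-179.9, 0.0, 25.8]
ft_force: [-0.5, -0.0, 0.4]
width: 0.0856
grasp_force: 0.0
```

```bash
python3 look.py wr6; python3 plan.py 361 -273 10 25.5 1
```

```text
t 27.32 pos [ 361.9 -271.7  171.2] [-179.9    0.    25.8] f [ 0.6 -0.3 -0.2] w 85.4
board
gray
  ([318, 191], 364, -274, 61, 36, 24.9)
rows 1 each [-0.022, 0.016, 2.687, -0.011, 0.003, 0.058]
```

View pics/wr6.png

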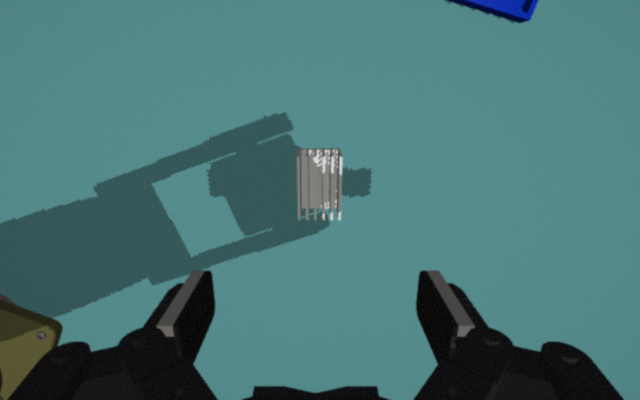

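Sink_b is at (318,191) with its fins along the tool x. Its top face centre works out to about (361,-275).

>>> drive_tool(targets=[-0.03,0.04,0.6,0,0,0.1,0,0,0.7,0,0,0,0,0,0.6,0,0,0,0,0,0.4,0,0,0,0,0,0.26,0,0,0,0,0,0.12,0,0,0,0,0,0,0,0,0])

```text
t: 28.2
position: [0.3614, -0.2749, 0.0112]
ee_rot: [180.0, -0.0, 25.2]
ft_force: [0.8, -0.5, -0.2]
width: 0.0855
grasp_force: 0.0
```

>>> drive_tool(targets=[0,0,0,0,0,0,0,0,0,0,0,0,0,0,0,0,0,0,0,0,0,0,0,0,0,0,0,0,0,0,0,0,0,0,0,0,0,0,0,0,0,0,0,0,0,0,0,0], gripper=1)

```text
t: 29.2
position: [0.3617, -0.2752, 0.0119]
ee_rot: [179.9, -0.0, 25.2]
ft_force: [-0.5, 0.7, 5.5]
width: 0.0356
grasp_force: 42.3
```

>>> drive_tool(targets=[0,0,-0.3,0,0,0,0,0,-0.6,0,0,0,0,0,-0.8,0,0,0,0,0,-0.8,0,0,0,0,0,0,0,0,0,0,0,0,0,0,0])

```text
t: 29.95
position: [0.3606, -0.2741, 0.1599]
ee_rot: [-179.9, 0.0, 25.2]
ft_force: [0.0, -0.2, -1.3]
width: 0.0348
grasp_force: 41.5
```

```bash
python3 plan.py 603 308 160 100.4 18;python3 plan.py 490 0 160 63 10
```

```text
rows 18 each [0.624, -0.073, -0.0, -0.001, -0.0, -0.729]
rows 10 each [0.475, -0.197, -0.0, -0.002, 0.0, -0.66]
```

>>> drive_tool(targets=[0.62,-0.07,0,0,0,-0.73,0.62,-0.07,0,0,0,-0.73,0.62,-0.07,0,0,0,-0.73,0.62,-0.07,0,0,0,-0.73,0.62,-0.07,0,0,0,-0.73,0.62,-0.07,0,0,0,-0.73,0.62,-0.07,0,0,0,-0.73,0.62,-0.07,0,0,0,-0.73,0.62,-0.07,0,0,0,-0.73,0.62,-0.07,0,0,0,-0.73,0.63,-0.07,0,0,0,-0.73,0.63,-0.08,0,0,0,-0.73,0.63,-0.08,0,0,0,-0.73,0.63,-0.08,0,0,0,-0.73,0.63,-0.08,0,0,0,-0.73,0.63,-0.08,0,0,0,-0.73,0.63,-0.08,0,0,0,-0.73,0.63,-0.08,0,0,0,-0.72,0,0,0,0,0,0,0,0,0,0,0,0])

```text
t: 32.45
position: [0.5996, 0.3072, 0.1587]
ee_rot: [-179.8, 0.1, 100.4]
ft_force: [-0.2, -0.6, -0.9]
width: 0.0355
grasp_force: 41.4
```

```bash
python3 - <<'E'
from plant import arm; from h import *
for n in("top","side"):
    c=arm.read_camera(n); m=masks(c); print(n,rects(c,m["yellow"],.014), rects(c,m["blue"],.014))
    cv2.imwrite(f"pics/{n}1.png",c["pixels"][:,:,::-1])
E
python3 plan.py 603 308 16 100.5 1
```

```text
top [([267, 178], 614, 247, 115, 104, -79.7)] [([447, 189], 582, -267, 168, 108, -79.2)]
side [([289, 253], 610, 272, 175, 108, -79.5)] []
rows 1 each [0.014, 0.052, 2.396, -0.021, 0.007, -0.027]
```

View pics/side1.png

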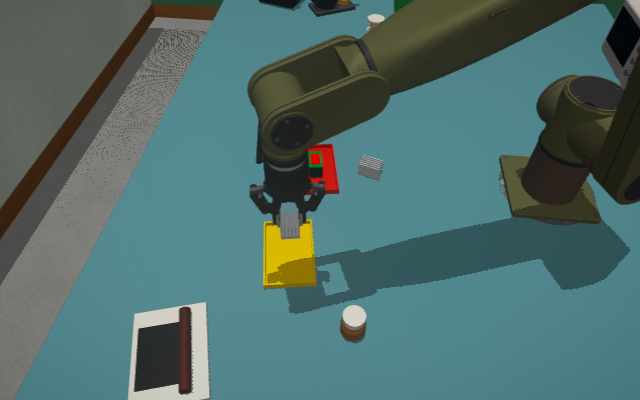

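The side view shows sink_b held level at (290,222) over the yellow tray. The jar and the red tray are untouched.

>>> drive_tool(targets=[0.01,0.05,0.6,0,0,0,0,0,0.7,0,0,0,0,0,0.5,0,0,0,0,0,0.35,0,0,0,0,0,0.15,0,0,0,0,0,0.08,0,0,0,0,0,0.03,0,0,0,0,0,0.02,0,0,0,0,0,0,0,0,0,0,0,0,0,0,0])

```text
t: 33.8
position: [0.6038, 0.3094, 0.016]
ee_rot: [179.9, -0.0, 100.4]
ft_force: [-0.9, -1.0, 0.1]
width: 0.0354
grasp_force: 41.6
```

>>> drive_tool(targets=[0,0,0,0,0,0,0,0,0,0,0,0,0,0,0,0,0,0,0,0,0,0,0,0], gripper=0.4)

```text
t: 34.3
position: [0.6034, 0.3091, 0.0153]
ee_rot: [-180.0, -0.0, 100.4]
ft_force: [-0.0, 0.8, 0.4]
width: 0.0517
grasp_force: 0.0
```

>>> drive_tool(targets=[0,0,-0.4,0,0,0,0,0,-0.8,0,0,0,0,0,-0.8,0,0,0,0,0,-0.6,0,0,0,0,0,0,0,0,0,0,0,0,0,0,0])

```text
t: 35.05
position: [0.6032, 0.3091, 0.1718]
ee_rot: [180.0, -0.0, 100.4]
ft_force: [0.6, 0.6, -0.6]
width: 0.0511
grasp_force: 0.0
```

```bash
python3 plan.py 441 -6 180 162.8 14
```

```text
rows 14 each [-0.176, -0.407, -0.01, 0.0, 0.0, -0.778]
```

>>> drive_tool(targets=[-0.18,-0.41,0,0,0,-0.78,-0.18,-0.41,0,0,0,-0.78,-0.18,-0.41,0,0,0,-0.78,-0.18,-0.41,0,0,0,-0.78,-0.18,-0.41,0,0,0,-0.78,-0.18,-0.41,0,0,0,-0.78,-0.18,-0.41,0,0,0,-0.78,-0.18,-0.41,0,0,0,-0.78,-0.17,-0.4,0,0,0,-0.78,-0.17,-0.4,0,0,0,-0.78,-0.17,-0.4,0,0,0,-0.78,-0.17,-0.4,0,0,0,-0.77,-0.17,-0.4,0,0,0,-0.77,-0.17,-0.4,0,0,0,-0.77,0,0,0,0,0,0,0,0,0,0,0,0], gripper=0)

```text
t: 37.05
position: [0.4402, -0.0048, 0.1702]
ee_rot: [180.0, -0.1, 162.8]
ft_force: [0.3, 0.7, 0.0]
width: 0.0855
grasp_force: 0.0
```

```bash
python3 look.py wr7; python3 plan.py 441 -5 10 163 1
```

```text
t 37.1 pos [440.4  -4.6 170.5] [ 1.800e+02 -1.000e-01  1.628e+02] f [ 0.1 -0.5 -0.2] w 85.4
board
  ([371, 316], 567, 5, 154, 101, -79.4)
gray
  ([315, 195], 440, -6, 60, 36, -17.2)
rows 1 each [-0.016, -0.003, 2.676, 0.001, -0.016, -0.032]
```

View pics/wr7.png

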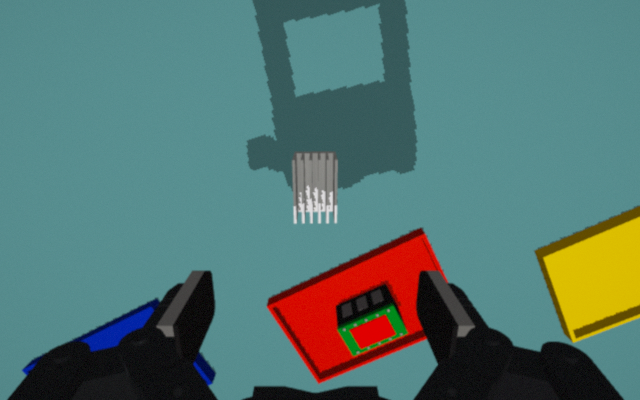

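Sink_a is at (315,195), in line with the tool. Its top centre is about (443,-7).

>>> drive_tool(targets=[-0.05,-0.02,0.6,0,0,0,0,0,0.7,0,0,0,0,0,0.6,0,0,0,0,0,0.4,0,0,0,0,0,0.26,0,0,0,0,0,0.11,0,0,0,0,0,0,0,0,0])

```text
t: 37.98
position: [0.4436, -0.0071, 0.0113]
ee_rot: [180.0, 0.0, 162.8]
ft_force: [-0.2, -0.1, 0.1]
width: 0.0852
grasp_force: 0.0
```

>>> drive_tool(targets=[0,0,0,0,0,0,0,0,0,0,0,0,0,0,0,0,0,0,0,0,0,0,0,0,0,0,0,0,0,0,0,0,0,0,0,0,0,0,0,0,0,0,0,0,0,0,0,0], gripper=1)

```text
t: 38.98
position: [0.4441, -0.0074, 0.0119]
ee_rot: [180.0, 0.1, 162.8]
ft_force: [-0.0, 0.4, 6.8]
width: 0.0353
grasp_force: 42.3
```

>>> drive_tool(targets=[0,0,-0.3,0,0,0,0,0,-0.6,0,0,0,0,0,-0.8,0,0,0,0,0,-0.3,0,0,0,0,0,0,0,0,0,0,0,0,0,0,0])

```text
t: 39.72
position: [0.442, -0.0071, 0.1289]
ee_rot: [-180.0, -0.2, 162.8]
ft_force: [0.3, -0.7, -0.4]
width: 0.0352
grasp_force: 41.6
```

```bash
python3 plan.py 617 233 130 100.5 14
```

```text
rows 14 each [0.065, 0.366, -0.001, -0.002, -0.002, 0.777]
```

>>> drive_tool(targets=[0.07,0.37,0,0,0,0.78,0.07,0.37,0,0,0,0.78,0.07,0.37,0,0,0,0.78,0.07,0.37,0,0,0,0.78,0.07,0.37,0,0,0,0.78,0.07,0.37,0,0,0,0.78,0.07,0.37,0,0,0,0.78,0.06,0.37,0,0,0,0.78,0.06,0.36,0,0,0,0.78,0.06,0.36,0,0,0,0.78,0.06,0.36,0,0,0,0.77,0.06,0.36,0,0,0,0.77,0.06,0.36,0,0,0,0.77,0.06,0.36,0,0,0,0.77,0,0,0,0,0,0,0,0,0,0,0,0])

```text
t: 41.72
position: [0.6154, 0.2321, 0.129]
ee_rot: [-179.8, 0.0, 100.5]
ft_force: [0.1, -0.9, -0.1]
width: 0.0353
grasp_force: 41.5
```

```bash
python3 look.py wr8; python3 plan.py 617 233 16 100.5 1
```

```text
t 41.77 pos [615.5 232.1 129.5] [-179.8    0.   100.5] f [ 0.2  0.4 -1.1] w 35.2
board
  ([282, 361], 611, 89, 51, 32, -79.2)
gray
  ([272, 296], 596, 149, 110, 5, -79.5)
  ([358, 295], 662, 162, 112, 5, -79.6)
  ([314, 297], 627, 165, 132, 59, -80.2)
  ([320, 86], 603, 310, 54, 36, -78.8)
rows 1 each [0.011, 0.033, 1.892, -0.029, 0.003, 0.004]
```

View pics/wr8.png

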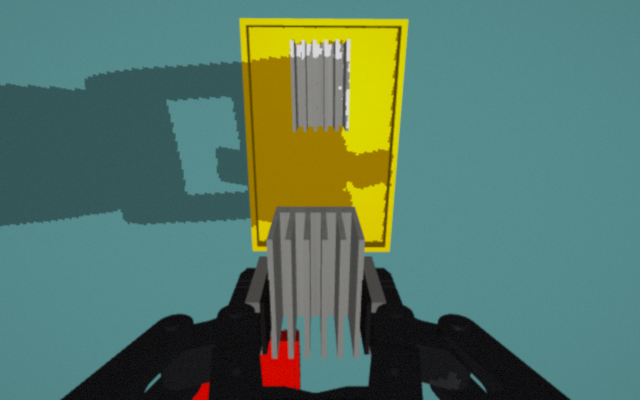

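```bash
python3 - <<'E'
from plant import arm; from h import *
c=arm.read_camera("wrist"); m=masks(c)
print(cast(c,[[241,19],[408,19],[254,250],[388,250]],.014).round(3)*1000, rects(c,m["yellow"],.014,400))
E
```

```text
[[545. 341.]
 [652. 361.]
 [575. 177.]
 [681. 197.]] [([321, 133], 613, 269, 167, 109, -79.8)]
```

Sink_b lies flat inside the yellow tray at (320,86), and the tray's near rim is at row 250. Sink_a's planned spot fits beside it.

>>> drive_tool(targets=[0,0.04,0.6,0,0,0,0,0,0.6,0,0,0,0,0,0.4,0,0,0,0,0,0.2,0,0,0,0,0,0.08,0,0,0,0,0,0.03,0,0,0,0,0,0.02,0,0,0,0,0,0,0,0,0,0,0,0,0,0,0])

```text
t: 42.95
position: [0.6196, 0.2331, 0.016]
ee_rot: [179.9, -0.0, 100.5]
ft_force: [-0.1, -0.3, -0.0]
width: 0.0351
grasp_force: 41.7
```

>>> drive_tool(targets=[0,0,0,0,0,0,0,0,0,0,0,0,0,0,0,0,0,0,0,0,0,0,0,0], gripper=0.4)

```text
t: 43.45
position: [0.6192, 0.233, 0.0153]
ee_rot: [-180.0, -0.0, 100.5]
ft_force: [0.8, -1.1, -0.1]
width: 0.0513
grasp_force: 0.0
```

>>> drive_tool(targets=[0,0,-0.4,0,0,0,0,0,-0.8,0,0,0,0,0,-0.8,0,0,0,0,0,-0.8,0,0,0,0,0,-0.8,0,0,0,0,0,0,0,0,0])

```text
t: 44.2
position: [0.6218, 0.2338, 0.2381]
ee_rot: [179.4, -0.1, 100.5]
ft_force: [0.1, 0.7, -0.8]
width: 0.0513
grasp_force: 0.0
```

```bash
python3 plan.py 400 60 240 100 7
```

```text
rows 7 each [-0.313, -0.594, -0.008, 0.015, -0.002, 0.012]
```

Retreat and check.

>>> drive_tool(targets=[-0.31,-0.59,0,0,0,0,-0.31,-0.59,0,0,0,0,-0.31,-0.59,0,0,0,0,-0.31,-0.59,0,0,0,0,-0.31,-0.59,0,0,0,0,-0.31,-0.59,0,0,0,0,-0.31,-0.59,0,0,0,0,0,0,0,0,0,0,0,0,0,0,0,0])

```text
t: 45.32
position: [0.3993, 0.06, 0.2309]
ee_rot: [-180.0, -0.0, 100.5]
ft_force: [0.0, 0.1, 0.6]
width: 0.0511
grasp_force: 0.0
```

```bash
python3 - <<'E'
from plant import arm; from h import *
c=arm.read_camera("top"); s=arm.read_camera("side")
a=cv2.resize(c["pixels"][120:260,200:520],(800,350),interpolation=2); b=s["pixels"][60:310,220:460]
b=cv2.resize(b,(240,250)); out=np.zeros((600,800,3),np.uint8); out[:350]=a; out[350:,:240]=b
cv2.imwrite("pics/end.png",out[:,:,::-1]); m=masks(c)
print(rects(c,m["green"]|m["red"],.042,60),rects(c,m["gray"],.04))
E
```

```text
[([32, 244], 428, 884, 192, 90, 0.1), ([436, 190], 573, -229, 55, 32, -77.5), ([463, 184], 589, -303, 56, 32, -78.8), ([351, 188], 579, 7, 160, 104, -79.3)] [([619, 235], 451, -714, 89, 62, 90.0), ([194, 231], 462, 439, 45, 44, 89.9), ([243, 181], 601, 307, 53, 34, -78.7), ([269, 176], 617, 232, 51, 34, -78.7), ([175, 118], 786, 508, 187, 139, -72.6), ([463, 30], 1053, -320, 158, 57, 89.4), ([282, 28], 1086, 193, 784, 125, -89.9)]
```

View pics/end.png

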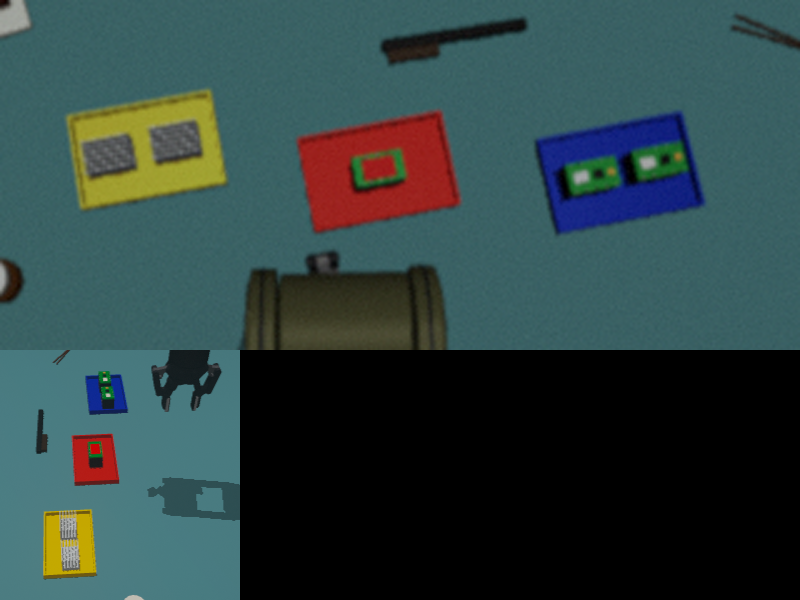

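The end picture shows every part upright and inside its tray: sinks at (110,155) and (175,140), the reject at (378,168), and modules at (592,175) and (660,161). The brush and jar have not moved.

```bash
python3 -c "
from plant import arm
print(arm.sign_off())"
```

```text
the job is handed in; nothing more can be done
None
```

The job is handed in at about 45 s: the failed module went into the red tray first, then the two good modules into blue and the two heat sinks into yellow, all upright and side by side in the last pictures, with the brush and jar left where they were.

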